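# Blow off the rosette of a border tile with the bench air gun

### The job

Move the long tile that carries the raised round rosette so that it lies flat on the bench with its rosette centred under the nozzle of the air gun on the stand. Then squeeze the gun's trigger lever all the way in against its grip, keep it squeezed for about a second, and let it spring back out, leaving the tile in place. Do not work the trigger before the tile is there, and leave the plain tile, the jar and the bowl where they are.

Things in the scene. Friction and masses are not known exactly. Their poses are not given: they have to be found in the camera images.
- air_gun: Air gun fixed nozzle-down in a bench stand. Origin on the bench straight below the nozzle, z up. Upright black grip 24 x 24 mm on the origin's vertical, z 134 to 226 mm, nothing above it; trigger lever on its +y side. Aluminium block 36 mm wide below, z 98 to 136. A clamp arm at z 117 runs along +x to a column at x = 150 mm (36 mm wide, top z 147) on a base plate 100 x 90 x 14 mm.
- nozzle_tip (a point): Tip (10 mm diameter) of the brass nozzle (24 mm at its top), 60 mm straight above the air gun's origin; axes as the air gun.
- grip_mid (a point): Middle of the grip at z 205 mm, 21 mm below its top; axes as the air gun. At this height the grip reaches from y = -12 to +12 mm; the outer face of the lever is at y = +39 mm released and +21 mm fully squeezed.
- trigger (a joint): Angle of the sprung steel lever (18 mm wide along x, 7 thick, 94 long, free end up), hinged at its lower end at y = 17.5, z = 130 mm in the air gun's frame, about its x axis: 0 released, leaning 0.24 rad out to +y; 0.24 fully squeezed, upright against the grip. Springs back when let go; 3 N at the free end starts it, 7 N holds it in.
- trigger_pad (a point): Point on the outer (+y) face of the trigger lever, 75 mm up from its hinge, where a finger presses.
- rosette_tile: White ceramic border tile 190 (x) x 58 (y) x 14 mm (z), about 0.3 kg, lying loose on the bench, two thin blue lines along it and a raised round rosette near one end. Origin at the centre of its underside, x along its length towards the rosette end, z up.
- rosette (a point): Centre of the rosette (41 mm diameter, standing up to 5 mm above the tile), 65 mm from the tile's centre along its +x and 30 mm from that end.
- plain_end (a point): Point on the top face at the tile's other, plain end, 65 mm from its centre along -x, on its centre line: a good place to grip across the 58 mm width.
- plain_tile: The same tile without a rosette, 190 (x) x 58 (y) x 14 mm, loose on the bench on the other side of the stand; not to be moved. Origin at the centre of its underside.
- glaze_jar: Closed white jar, 72 mm diameter, 100 mm tall, standing loose; not to be moved. Origin at the centre of its underside.
- bowl: White bowl, 120 mm diameter, 55 mm tall, standing loose; not to be moved. Origin at the centre of its underside.
Mind the look-alikes: they are no part of the job. Leave any black look-alike of the rosette_tile alone.

How it is judged:
On the way, in this order (a step that is already met when the one before it is completed fails the run):
1. the rosette lies under the nozzle (within 15 mm) with the tile flat on the bench and still, the trigger not yet squeezed (horizontal distance between rosette and nozzle_tip below 0.015 m and height (world z) of rosette_tile below 0.004 m and angle between rosette_tile's own z axis and vertical below 0.05 rad and linear speed of rosette_tile below 0.02 m/s and value of joint trigger below 0.05 rad), for 0.2 s.
2. the trigger is squeezed in (beyond 0.2 of 0.24 rad) for half a second while the rosette is under the nozzle (within 15 mm) (value of joint trigger above 0.2 rad and horizontal distance between rosette and nozzle_tip below 0.015 m), for 0.5 s.
At the end, for the whole second after the job is handed in: The rosette tile lies flat and at rest on the bench with the rosette's centre within 15 mm (horizontally) of the nozzle's axis, the trigger has sprung back out (below 0.03 rad), and the plain tile, jar and bowl are within 30 mm of where they began (horizontal distance between rosette and nozzle_tip below 0.015 m and height (world z) of rosette_tile below 0.004 m and angle between rosette_tile's own z axis and vertical below 0.05 rad and linear speed of rosette_tile below 0.01 m/s and value of joint trigger below 0.03 rad and distance of each of plain_tile, glaze_jar, bowl from where it was at the start of the episode below 0.03 m); the robot touches nothing.
It fails at once if the trigger is worked (beyond 0.1 rad) while the rosette is not under the nozzle (more than 20 mm off) (value of joint trigger above 0.1 rad and horizontal distance between rosette and nozzle_tip above 0.02 m).
It fails at once if the plain tile, the jar or the bowl is moved more than 30 mm or tipped over (distance of any of plain_tile, glaze_jar, bowl from where it was at the start of the episode above 0.03 m or angle between any of glaze_jar, bowl's own z axis and vertical above 0.5 rad).
It also fails if it takes over 61 s, if anything falls off the work surface, if the arm or the gripper's body presses on something with over 40 N, if the wrist force passes 120 N, or if a joint passes its speed limit or range.

### The arm

A 7-joint arm with a two-finger parallel gripper is mounted at the origin on the work surface. World frame = base frame: x ahead of the robot, y to its left, z up, the work surface at z = 0. Lengths are in m, angles in rad, forces in N, time in s.
With the tool pointing down it reaches from about 0.425 to 1.025 m from the base axis. Payload 9.4 kg.
Tool frame: the origin (TCP) lies at the very end of the fingers, on their centre line; the grasp point (between the pads) lies 19 mm behind it; z points along the fingers, x is the direction in which the jaws open and shut, and the axes are right-handed (so a half turn about z gives the same grasp; the last joint's range is limited). The gripper opens to 93 mm and grips with 3 to 60 N. Pads are 15 mm wide; open, the fingers measure 128 mm over their backs; the gripper's body (75 mm by 188 mm) begins 65 mm behind the grasp point.
Start: joints at [-1.383, 0.599, -0.003, 1.599, 0.002, 0.943, -0.08], TCP at [0.19, 0.7, 0.219] pointing down, gripper open.
Joint ranges: [-2.57, 2.57], [-0.35, 1.97], [-1.29, 1.29], [0.11, 2.56], [-1.05, 4.19], [0.11, 1.86], [-2.63, 2.63]. Speed limits (rad/s): [2.22, 2.22, 3.01, 3.01, 3.14, 3.14, 3.14].

### API

Orientations are given as a rotation vector (axis times angle).
In Python, from station import * gives the robot as it stands.
- The arm moves only by the tool carry_out, never from a script. Its argument "steps" is a list of rows, each a list of 3 entries, a list of its own where there are three numbers: the shift along the world's x, y, z in mm, then the turn about the world's z in degrees, then the closure, from 0 (fully open) to 1 (shut). A call has 1 to 20 rows; each row is the pose to reach, as a shift and turn from the pose measured when the call began; what a row does not reach only later rows make up. A row lasts 1/8 s, in which the tool goes at most 62.5 mm and 10.7 degrees, less where a joint would pass 70% of its speed; a pose out of reach is approached as far as the arm can. A call with a gripper value outside its range is refused whole. The fingers move at their own pace and stop on an object; "newtons" is the grip in N (left out, the last holds). Time passes only in rows, so rows that repeat a pose let the fingers close. It gives the time, the measured TCP pose, the force and the opening at its end, in the units of the state.
- observe(): the state, without advancing time (a new reading comes with each control period).
- read_camera(name): name is "scene" or "top" or "wrist"; returns a dict with "color" (400x640x3 uint8, blue, green, red), "fx", "fy", "cx", "cy" (pixels), "R" (3x3) and "t" (3): a world point X has camera coordinates R X + t. Camera axes: x right, y down, z forward; pixel columns grow to the right and rows downward; lengths in m; the calibration is good to about 2 mm. A picture is of the moment at which its call begins. There is no depth.
- close_job(): hands the job in, once; it reports no verdict.
The state is a dict: "t": time; "joints": joint angles; "joint_velocities": joint speeds; "joint_torque": joint torques, N m; "tcp_pos": TCP position; "ee_rot": TCP orientation; "ft_force": force on the tool from outside, world axes, zero at the start; "ft_torque": the same for the moment, N m; "opening": finger opening in m.
Only numpy, scipy, OpenCV 4.12 (cv2) and the standard library are available. Lean on these libraries where they do the work, as an engineer would, in place of code of your own. Each camera call takes 0.05 s, during which the arm holds its last target. There are 200 camera calls.

## Working session

There is one attempt and no reset: what is moved stays moved. The work goes in short steps, Python scripts to look and compute and a tool call to move; the robot and the scene stay as the last step left them, time stands still between calls to the robot, and variables do not carry over. Pictures are saved under pics/ and viewed, on a budget of 10 in all, crops included, one or two more only if the job needs it, and the job is handed in when it is done.

Besides the shell and the picture viewer there is one more tool, called after ">>>" by a JSON object that holds its "api" and its "payload", one argument or row to a line. carry_out: Moves the arm, as the interface text tells. Its arguments: {"type":"object","properties":{"steps":{"type":"array","items":{"type":"array"}},"newtons":{"type":"number"}},"required":["steps"]}

```bash
mkdir -p pics; ls; cat > h.py <<'E'
from station import *
import numpy as np, cv2
def ray(c,u,v,z):
    d=c["R"].T@np.array([(u-c["cx"])/c["fx"],(v-c["cy"])/c["fy"],1]); o=-c["R"].T@c["t"]
    return o+d*(z-o[2])/d[2]
def proj(c,X):
    p=c["R"]@np.array(X,float)+c["t"]; return np.array([c["fx"]*p[0]/p[2]+c["cx"],c["fy"]*p[1]/p[2]+c["cy"]])
E
python3 - <<'E'
from h import *
for n in("scene","top"):
    c=read_camera(n); cv2.imwrite(f"pics/{n}0.png",c["color"]); print(n,c["fx"],-c["R"].T@c["t"],c["R"].round(3).tolist())
s=observe(); print(s["t"],s["tcp_pos"],s["ee_rot"],s["opening"])
E
```

```text
pics
scene 392.29201288384667 [1.03442732 0.0799208  1.00035366] [[-0.09, 0.996, -0.002], [0.839, 0.075, -0.539], [-0.537, -0.051, -0.842]]
top 480.1508518085001 [0.37021829 0.01255758 1.39707889] [[0.005, -1.0, 0.012], [-0.992, -0.007, -0.125], [0.125, -0.012, -0.992]]
0.1 [0.18965478 0.69930607 0.21787216] [ 2.49446685e+00  1.90823761e+00 -1.55604200e-03] 0.09313017871602619
```

View pics/scene0.png

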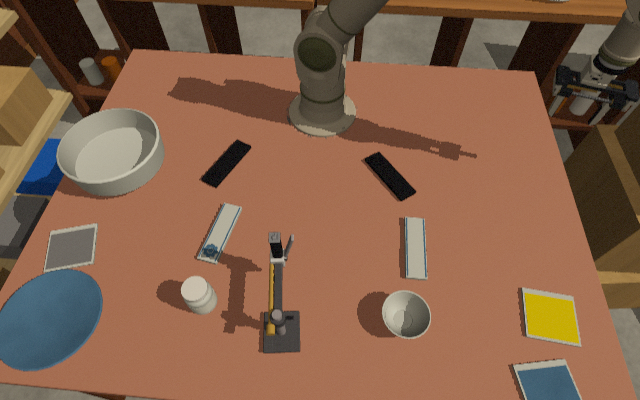

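View pics/top0.png

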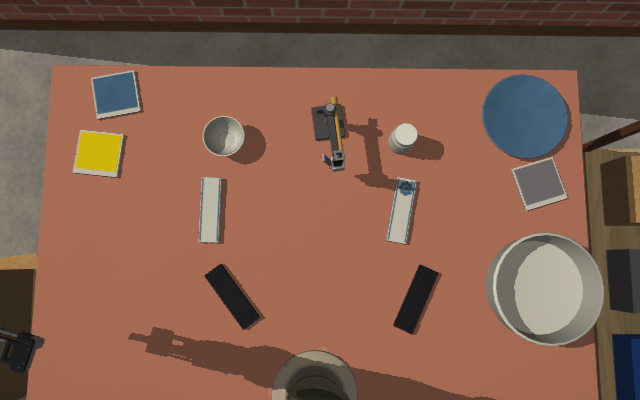

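The candidates for the rosette tile, in the top image:
- White tile with rosette: centre (402,212), rosette (406,187). This is my choice.
- Plain white tile: (210,210).
- Black look-alikes: (232,297) and (416,299).

The gun grip top is at (337,158), with its lever on the left (+y world). Next is one close crop, with measurements.

```bash
python3 - <<'E'
from h import *
c=read_camera("top"); s=read_camera("scene"); im=c["color"]
a=cv2.resize(im[85:255,300:440],None,fx=4,fy=4,interpolation=cv2.INTER_CUBIC)[:600]
b=cv2.resize(s["color"][220:360,250:310],None,fx=4,fy=4,interpolation=cv2.INTER_CUBIC)
o=np.zeros((600,800,3),np.uint8); o[:a.shape[0],:560]=a; o[:560,560:800]=b; cv2.imwrite("pics/crop1.png",o)
# tile mask: not red-ish bench
roi=im[165:255,375:430].astype(int); m=(((roi[...,2]-roi[...,0])<45)&(roi.sum(2)>330)).astype(np.uint8)
n,l,st,ce=cv2.connectedComponentsWithStats(m); print(st[1:].tolist())
k=1+np.argmax(st[1:,4]); pts=np.argwhere(l==k)[:,::-1]+[375,165]
r=cv2.minAreaRect(cv2.convexHull(pts.astype(np.int32))); print(r)
for p in cv2.boxPoints(r): print(p,ray(c,*p,0.014).round(4))
print("ctr",ray(c,*r[0],.014),"ros",ray(c,406,187,.018))
print("gun",ray(c,337,158,.226),ray(s,275,236,.226),"col",ray(c,330,108,.147),ray(s,279,317,.147))
E
```

```text
[[22, 12, 20, 11, 51], [11, 24, 29, 55, 1000], [29, 26, 3, 1, 3]]
((400.044921875, 215.1165313720703), (20.26109504699707, 54.27232360839844), 9.865806579589844)
[385.41464 240.11562] [ 0.4273 -0.2021  0.014 ]
[394.7137  186.64589] [ 0.5831 -0.2312  0.014 ]
[414.6752  190.11745] [ 0.5733 -0.2894  0.014 ]
[405.37613 243.58717] [ 0.4177 -0.2595  0.014 ]
ctr [ 0.49976926 -0.24544107  0.014     ] ros [ 0.58167443 -0.26341188  0.018     ]
gun [ 0.62146351 -0.05111084  0.226     ] [ 0.62807138 -0.05416037  0.226     ] col [ 0.77527484 -0.03655977  0.147     ] [ 0.78462121 -0.02932269  0.147     ]
```

View pics/crop1.png

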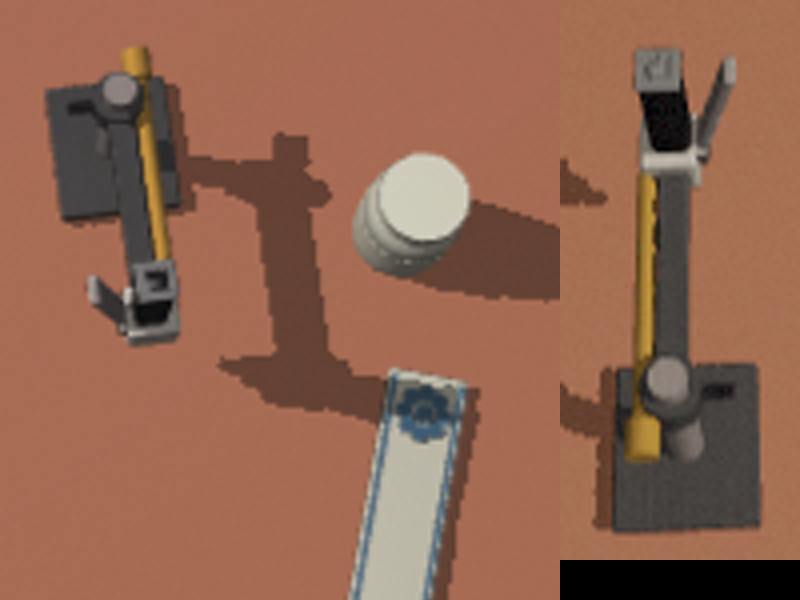

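Confirmed: the rosette tile is white, with its blue rosette at crop (425,412), i.e. top (406.2,188). The grip top is at top (338.2,155.2) and scene (274.5,237), and the column top is at top (329.8,107.5) and scene (277,314.5).

```bash
python3 - <<'E'
from h import *
from scipy.spatial.transform import Rotation as Ro
c=read_camera("top"); s=read_camera("scene")
def tri(a,b):
    P=[np.diag([1,1,1])@np.c_[k["R"],k["t"]] for k in(c,s)]
    n=lambda k,p:np.array([[(p[0]-k["cx"])/k["fx"]],[(p[1]-k["cy"])/k["fy"]]])
    X=cv2.triangulatePoints(P[0],P[1],n(c,a),n(s,b)); return (X[:3]/X[3]).ravel()
print("grip",tri((338.2,155.2),(274.5,237)),ray(c,338.2,155.2,.226),ray(s,274.5,237,.226))
print("col",tri((329.8,107.5),(277,314.5)),ray(c,329.8,107.5,.147),ray(s,277,314.5,.147))
print("ros",ray(c,406.2,188,.018))
for n,k in(("t",c),("s",s)): print(k["R"].T[:,2])
o=observe(); R=Ro.from_rotvec(o["ee_rot"]).as_matrix(); print(R.round(3), o["tcp_pos"])
E
```

```text
grip [ 0.62925844 -0.05479859  0.22338827] [ 0.62858696 -0.05409828  0.226     ] [ 0.63067483 -0.05489702  0.226     ]
col [ 0.77814622 -0.03567312  0.14214576] [ 0.77665846 -0.03601899  0.147     ] [ 0.77954483 -0.03448602  0.147     ]
ros [ 0.57873538 -0.2639427   0.018     ]
[ 0.12468126 -0.01161635 -0.99212884]
[-0.53709329 -0.0506788  -0.84199909]
[[ 0.262  0.965 -0.   ]
 [ 0.965 -0.262 -0.001]
 [-0.001  0.    -1.   ]] [0.1897177  0.69958666 0.21831196]
```

>>> {"api": "carry_out", "payload": {
  "steps": [
    [[260, -250, 0], 4, 0],
    [[260, -250, 0], 4, 0],
    [[260, -250, 0], 4, 0],
    [[260, -250, 0], 4, 0],
    [[260, -250, 0], 4, 0],
    [[260, -250, 0], 4, 0],
    [[310, -500, 0], 4, 0],
    [[310, -500, 0], 4, 0],
    [[310, -500, 0], 4, 0],
    [[310, -500, 0], 4, 0],
    [[280, -700, 0], 4, 0],
    [[280, -700, 0], 4, 0],
    [[280, -700, 0], 4, 0],
    [[280, -700, 0], 4, 0],
    [[262, -936, 0], 4, 0],
    [[262, -936, 0], 4, 0],
    [[262, -936, 0], 4, 0],
    [[262, -936, 0], 4, 0],
    [[262, -936, 0], 4, 0],
    [[262, -936, 0], 4, 0]
  ]
}}

```text
t: 2.8
tcp_pos: [0.4517, -0.2358, 0.2182]
ee_rot: [-2.427, -1.995, 0.0]
ft_force: [0.3, -0.3, 0.1]
opening: 0.093
```

```bash
python3 - <<'E'
from h import *
w=read_camera("wrist"); cv2.imwrite("pics/w1.png",w["color"]); np.savez("w1.npz",**w)
for X in((.452,-.236,.014),(.58,-.262,.018)): print(proj(w,X))
E
```

```text
[323.96498396 174.27437076]
[323.36192646 283.24402908]
```

View pics/w1.png

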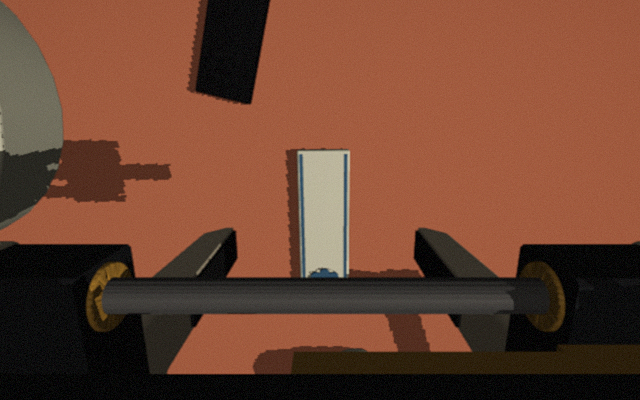

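The wrist view shows the tile with its end edge from (297,151) to (350,150), the rosette at about (323,275), and the fingers either side.

```bash
python3 - <<'E'
from h import *
w=np.load("w1.npz"); g=w["color"].astype(int)
E=[]
for v in range(165,265,10):
    r=g[v,275:370]; m=np.where((r[:,2]-r[:,0]<50)&(r.sum(1)>250))[0]+275
    a,b=ray(w,m[0]-.5,v,.014),ray(w,m[-1]+.5,v,.014); E.append(np.r_[(a+b)[:2]/2,np.linalg.norm(a-b)])
E=np.array(E); p=np.polyfit(E[:,0],E[:,1],1); print(E.round(4)); print("yaw",np.degrees(np.arctan(p[0])))
e=ray(w,323.5,150,.014)[:2]; d=np.array([1,p[0]])/np.hypot(1,p[0]); e[1]=np.polyval(p,e[0])
print("end",e,"plain_end",e+.03*d,"rosette",e+.16*d)
E
```

```text
[[ 0.4418 -0.2345  0.0572]
 [ 0.4526 -0.2372  0.0565]
 [ 0.4637 -0.2394  0.0569]
 [ 0.475  -0.2416  0.0573]
 [ 0.4865 -0.2433  0.0566]
 [ 0.4981 -0.2456  0.0571]
 [ 0.5099 -0.248   0.0575]
 [ 0.5218 -0.2503  0.0579]
 [ 0.5341 -0.2522  0.0572]
 [ 0.5464 -0.2546  0.0576]]
yaw -10.665593753028153
end [ 0.42563965 -0.23200058] plain_end [ 0.45512137 -0.23755287] rosette [ 0.5828755  -0.26161282]
```

>>> {"api": "carry_out", "payload": {
  "steps": [
    [[3, -1, -60], 0.5, 0],
    [[3, -1, -120], 0.5, 0],
    [[3, -1, -170], 0.5, 0],
    [[3, -1, -195], 0.5, 0],
    [[3, -1, -206], 0.5, 0],
    [[3, -1, -213], 0.5, 0],
    [[3, -1, -213], 0.5, 0],
    [[3, -1, -213], 0.5, 0.6],
    [[3, -1, -213], 0.5, 0.6],
    [[3, -1, -213], 0.5, 0.6],
    [[3, -1, -213], 0.5, 0.6],
    [[3, -1, -213], 0.5, 0.6],
    [[3, -1, -213], 0.5, 0.6],
    [[3, -1, -213], 0.5, 0.6]
  ],
  "newtons": 25
}}

```text
t: 4.6
tcp_pos: [0.4549, -0.2366, 0.0055]
ee_rot: [2.417, 2.006, -0.0]
ft_force: [-1.2, -1.1, 6.6]
opening: 0.0577
```

>>> {"api": "carry_out", "payload": {
  "steps": [
    [[6, 26, 0], 0, 0.6],
    [[12, 52, 0], 0, 0.6],
    [[18, 78, 0], 0, 0.6],
    [[24, 104, 0], 0, 0.6],
    [[30, 130, 0], 0, 0.6],
    [[36, 156, 0], 0, 0.6],
    [[42, 182, 0], 0, 0.6],
    [[46, 200, 0], 0, 0.6],
    [[48, 208, 0], 0, 0.6],
    [[48, 208, 0], 0, 0.6],
    [[48, 208, 0], 0, 0.6]
  ]
}}

```text
t: 5.98
tcp_pos: [0.5029, -0.0281, 0.0055]
ee_rot: [-2.416, -2.007, -0.001]
ft_force: [0.7, 2.3, 2.8]
opening: 0.0575
```

```bash
python3 - <<'E'
from h import *
c=read_camera("top"); s=read_camera("scene")
a=cv2.resize(c["color"][100:200,300:380],None,fx=5,fy=5,interpolation=cv2.INTER_CUBIC)
b=cv2.resize(s["color"][190:290,240:320],None,fx=5,fy=5,interpolation=cv2.INTER_CUBIC)
cv2.imwrite("pics/p2.png",np.hstack([a,b]))
for k in(c,s): print(proj(k,(.6295,-.0545,.019)),proj(k,(.6295,-.0545,.06)))
E
```

```text
[334.3039904  170.21916202] [335.01025847 167.5422771 ]
[282.02871458 273.19148169] [280.78611743 266.93244491]
```

View pics/p2.png

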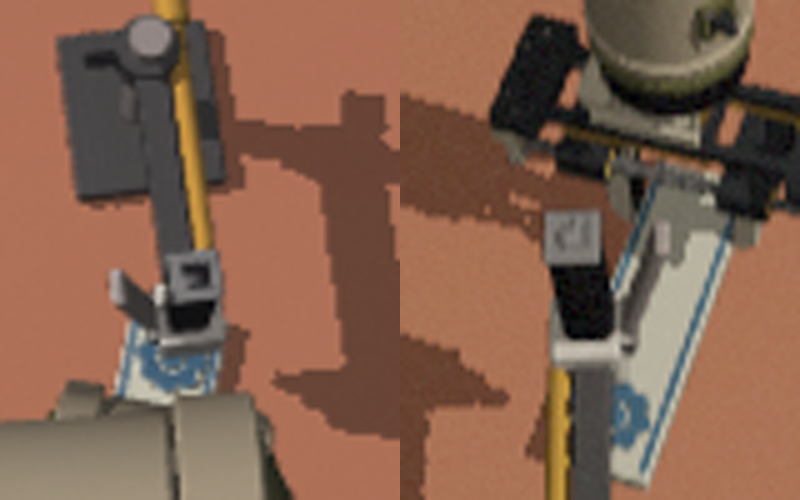

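The tile is held under the nozzle. In the scene view, the rosette's right and bottom edges put its centre at about (282,273), against a predicted (282,273.2). In the top view it's about (334,171), against (334.3,170.2). That's a good fit, so I'll release and rise.

>>> {"api": "carry_out", "payload": {
  "steps": [
    [[0, 0, 0], 0, 0.4],
    [[0, 0, 0], 0, 0.2],
    [[0, 0, 0], 0, 0],
    [[0, 0, 0], 0, 0],
    [[0, 0, 0], 0, 0],
    [[0, 0, 10], 0, 0],
    [[0, 0, 40], 0, 0],
    [[-10, 0, 90], 0, 0],
    [[-20, 0, 150], 0, 0],
    [[-20, 0, 210], 0, 0],
    [[-20, 0, 270], 0, 0],
    [[-20, 0, 290], 0, 0],
    [[-20, 0, 290], 0, 0]
  ]
}}

```text
t: 7.7
tcp_pos: [0.4833, -0.0285, 0.2975]
ee_rot: [2.416, 2.005, 0.006]
ft_force: [-0.0, -1.1, 0.4]
opening: 0.0929
```

```bash
python3 - <<'E'
from h import *
w=read_camera("wrist"); s=read_camera("scene")
b=cv2.resize(s["color"][190:290,240:320],None,fx=5,fy=5,interpolation=cv2.INTER_CUBIC)
a=cv2.resize(w["color"],(400,250)); o=np.zeros((500,800,3),np.uint8); o[:250,:400]=a; o[:,400:]=b
cv2.imwrite("pics/p3.png",o); print(observe()["tcp_pos"])
E
```

```text
[ 0.4822742  -0.02840575  0.29513091]
```

View pics/p3.png

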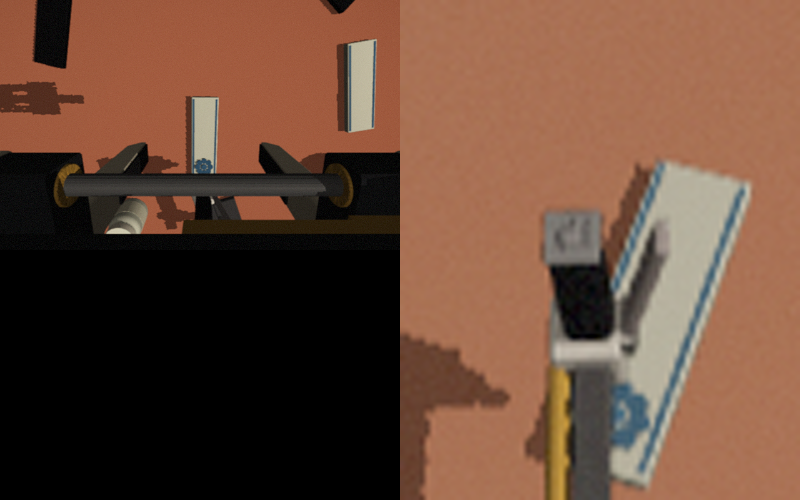

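The tile hasn't moved: rosette at crop (625,415), same as before. Now I'll move over the grip and straddle it with open fingers.

>>> {"api": "carry_out", "payload": {
  "steps": [
    [[50, -7, 0], 9, 0],
    [[100, -15, 0], 18, 0],
    [[147, -22, 0], 18, 0],
    [[147, -22, 0], 18, 0],
    [[147, -22, 0], 18, 0],
    [[147, -22, 0], 18, 0]
  ]
}}

```text
t: 8.55
tcp_pos: [0.628, -0.0503, 0.2947]
ee_rot: [-2.072, -2.359, 0.001]
ft_force: [1.1, 0.3, -0.4]
opening: 0.093
```

```bash
python3 - <<'E'
from h import *
w=read_camera("wrist"); c=read_camera("top")
a=w["color"]; b=cv2.resize(c["color"][120:200,300:380],None,fx=2,fy=2)
o=np.zeros((400,800,3),np.uint8); o[:,:640]=a; o[:160,640:]=b
cv2.imwrite("pics/p4.png",o); print(observe()["tcp_pos"])
print(proj(w,(.6295,-.0545,.226)),proj(w,(.629,-.05,.186)))
E
```

```text
[ 0.62843557 -0.05018385  0.29531751]
[318.11033621 207.93247473] [324.46430855 195.05655398]
```

View pics/p4.png

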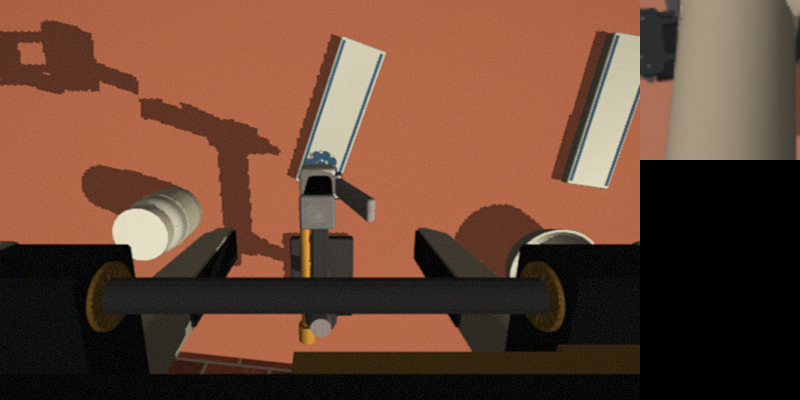

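The grip top is seen at (317,210), against a predicted (318,208), with the lever on the right, inside the open fingers. Next: descend, close, hold, open and rise.

>>> {"api": "carry_out", "payload": {
  "steps": [
    [[1, 0, -40], 0, 0],
    [[1, 0, -75], 0, 0],
    [[1, 0, -100], 0, 0],
    [[1, 0, -109], 0, 0],
    [[1, 0, -109], 0, 0],
    [[1, 0, -109], 0, 0]
  ],
  "newtons": 20
}}

```text
t: 9.4
tcp_pos: [0.63, -0.0502, 0.1876]
ee_rot: [2.073, 2.36, 0.002]
ft_force: [-0.6, 0.7, -0.3]
opening: 0.0932
```

>>> {"api": "carry_out", "payload": {
  "steps": [
    [[0, 0, 0], 0, 0.3],
    [[0, 0, 0], 0, 0.5],
    [[0, 0, 0], 0, 0.75],
    [[0, 0, 0], 0, 0.75],
    [[0, 0, 0], 0, 0.75],
    [[0, 0, 0], 0, 0.75],
    [[0, 0, 0], 0, 0.75],
    [[0, 0, 0], 0, 0.75],
    [[0, 0, 0], 0, 0.75],
    [[0, 0, 0], 0, 0.75],
    [[0, 0, 0], 0, 0.75],
    [[0, 0, 0], 0, 0.75],
    [[0, 0, 0], 0, 0.75],
    [[0, 0, 0], 0, 0.75]
  ]
}}

```text
t: 11.15
tcp_pos: [0.6304, -0.0515, 0.1877]
ee_rot: [2.073, 2.358, 0.001]
ft_force: [2.4, -4.1, 1.6]
opening: 0.033
```

The opening is 33.0 mm, which is grip plus fully squeezed lever. I'll hold a little longer, then open and rise.

>>> {"api": "carry_out", "payload": {
  "steps": [
    [[0, 0, 0], 0, 0.75],
    [[0, 0, 0], 0, 0.75],
    [[0, 0, 0], 0, 0.75],
    [[0, 0, 0], 0, 0.75],
    [[0, 0, 0], 0, 0.4],
    [[0, 0, 0], 0, 0.1],
    [[0, 0, 0], 0, 0],
    [[0, 0, 0], 0, 0],
    [[0, 0, 0], 0, 0],
    [[0, 1, 0], 0, 0],
    [[0, 1, 30], 0, 0],
    [[0, 1, 80], 0, 0],
    [[0, 1, 120], 0, 0],
    [[-50, 1, 130], 0, 0],
    [[-100, 1, 130], 0, 0],
    [[-150, 20, 130], 0, 0],
    [[-150, 80, 130], 0, 0],
    [[-150, 140, 130], 0, 0],
    [[-150, 200, 130], 0, 0],
    [[-150, 200, 130], 0, 0]
  ]
}}

```text
t: 13.65
tcp_pos: [0.4803, 0.1528, 0.3178]
ee_rot: [2.065, 2.365, 0.004]
ft_force: [-0.5, -0.1, -0.1]
opening: 0.0931
```

```bash
python3 - <<'E'
from h import *
c=read_camera("top"); s=read_camera("scene")
a=cv2.resize(c["color"][110:230,300:380],None,fx=5,fy=5,interpolation=cv2.INTER_CUBIC)
b=cv2.resize(s["color"][190:310,240:320],None,fx=5,fy=5,interpolation=cv2.INTER_CUBIC)
cv2.imwrite("pics/p5.png",np.hstack([a,b])); o=observe(); print(o["t"],o["tcp_pos"],o["ft_force"])
for n,k in(("top",c),("scene",s)):
    d=cv2.absdiff(k["color"],cv2.imread(f"pics/{n}0.png")).sum(2)
    R={"top":dict(plain=(195,225,170,250),bowl=(200,248,112,160),jar=(385,420,120,156)),"scene":dict(plain=(400,432,210,285),bowl=(380,435,290,340),jar=(180,220,275,315))}[n]
    print(n,{q:int((d[v[2]:v[3],v[0]:v[1]]>120).sum()) for q,v in R.items()})
E
```

```text
13.75 [0.48052703 0.14822556 0.31775333] [ 0.18643291  0.17745096 -0.66122116]
top {'plain': 448, 'bowl': 66, 'jar': 0}
scene {'plain': 0, 'bowl': 0, 'jar': 0}
```

View pics/p5.png

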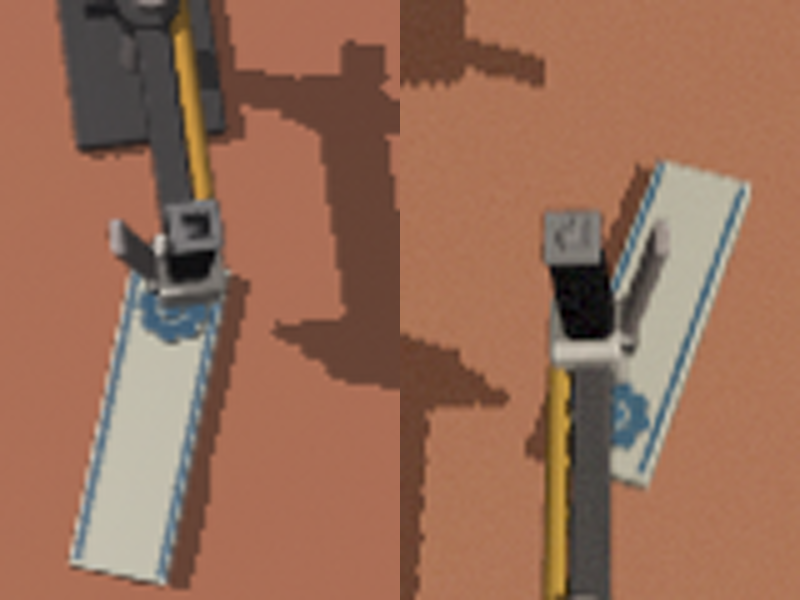

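The tile is in place and the lever has sprung back out. The scene view shows no change at the plain tile, bowl and jar; the differences in the top view are the arm overhead. The tile's plain end is at top (323.5,225), so one last numeric check and then hand in.

```bash
python3 - <<'E'
from h import *
c=read_camera("top"); e=ray(c,323.5,225,.014)[:2]
a=np.radians(-10.6); r=e+.16*np.array([np.cos(a),np.sin(a)]); print("rosette",r,"off mm",(r-[.6295,-.0545])*1000)
if np.hypot(*(r-[.6295,-.0545]))<.010: print(close_job())
E
```

```text
rosette [ 0.62698391 -0.05311836] off mm [-2.51609361  1.38163862]
the job is handed in; nothing more can be done
None
```

The job is done and handed in at about 14 s on the robot's clock; the hand-in reports no verdict.

I gripped the rosette tile by its plain end and slid it along the bench until the rosette was under the nozzle. I then let go and squeezed the lever against the grip from above. I held it for roughly a second or more, then opened the gripper and moved the arm clear.

- **Rosette position:** the last measurement puts its centre about 3 mm from the nozzle axis.
- **Squeeze:** the gripper closed to 33.0 mm, which is the grip plus the fully squeezed lever. The last pictures show the lever sprung back out.
- **Plain tile, jar and bowl:** the scene camera showed no change at any of them. The top camera did show differences at the plain tile and bowl. I took these to be the arm overhead and did not check further.

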